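# Turn the tasting stand until its dish faces front

### The job

Turn the revolving tasting stand, pushing steadily and gently at its pegged rim, until the small pale dish stands at the front, toward you, in line with the brass pointer; then take your hand away. Do not grip the stand or fling it round, do not touch the dish or the two brownies on it (they must ride along in their places), and leave everything else on the counter where it is.

Things in the scene. Friction and masses are not known exactly. Their poses are not given: they have to be found in the camera images.
- stand_base: steel clamp foot of the stand, fixed on the worktop's near edge (place along the edge varies). Origin on the upright turning axis, at worktop height; axes always the world's; front = -x, toward the robot. The stand's near half hangs over the edge. A glass screen stands upright 131 mm behind the axis (x = 0.526), 0.55 m high, from y = -0.38 on to the left past all the counter: keep the whole arm on its near side; push at the near and side parts of the rim.
- front_place (a point): where the dish's centre belongs: at the front of the stand, 55 mm in front of the turning axis, at the height of the top's upper face, straight over the brass pointer. That pointer is a fixed flat bar 12 mm wide that sticks out from under the revolving top, to 149 mm in front of the axis, 24 to 29 mm above the worktop (lower than the top).
- stand_top: round wooden revolving top, 200 mm across, 12 mm thick, upper face 48 mm above the worktop. Origin on the turning axis at the upper face; own +x runs through the dish. Turns about z either way without limit and stays where left (rubbing torque 0.12 N m, i.e. 1.1 N at a peg). Its six ears with pegs reach 119 mm out.
- peg_ring (a point): centre of the ring of pegs: on the turning axis, 20 mm above the top's upper face, turning with the top. Six equal upright wooden pegs, 12 mm thick, stand 112 mm from this point at 30, 90, 150, 210, 270 and 330 degrees from the top's own +x (toward its own +y), so two flank the dish; they end 40 mm above the upper face.
- dish: plain pale ramekin, an empty round dish 82 mm across and 48 mm high; origin at the centre of its underside. It stands loose on the revolving top, 55 mm from the turning axis, on the top's own +x.
- brownie_a: dark brownie, 59 x 76 x 36 mm, loose on the revolving top 55 mm from the axis, 120 degrees counterclockwise (from above) from the dish; origin at the centre of its underside.
- brownie_b: dark brownie, 58 x 76 x 36 mm, loose on the revolving top 55 mm from the axis, 120 degrees clockwise from the dish; origin at the centre of its underside.
- shaker: sugar shaker, 67 mm across and 114 mm high, on the worktop about 185 mm to the left (+y) of the stand's axis and 80 mm behind it; leave alone. Origin: centre of its underside.
- muffin: chocolate muffin, 93 mm across and 100 mm high, on the worktop about 205 mm to the right (-y) of the stand's axis and 76 mm behind it; leave alone. Origin: centre of its underside.
- sign: small price card on a thin upright stem, 175 mm high, foot 48 mm across; leave alone. Origin: centre of its underside.
- pad: order pad lying flat, 130 x 85 x 16 mm; leave alone. Origin: centre of its underside.
- brush: pastry brush lying flat, 34 x 205 x 12 mm; leave alone. Origin: centre of its underside.
- scraper: bench scraper lying flat, 93 x 130 x 22 mm; leave alone. Origin: centre of its underside.

How it is judged (in metres and radians):
At the end, for the whole second after the job is handed in: The dish's centre is at least 40 mm in front of the axis and within 10 mm sideways of the pointer's line; dish and brownies stand upright and at rest on the top, 43 to 67 mm from the axis, each brownie's centre over 82 mm from the dish's; the stand is still (x of dish in the frame of stand_base below -0.04 m and y of dish in the frame of stand_base between -0.01 and 0.01 m and angular speed of stand_top below 0.05 rad/s and z of dish in the frame of stand_top between -0.004 and 0.006 m and angle between each of dish, brownie_a, brownie_b's own z axis and vertical below 0.12 rad and horizontal distance between dish and stand_top between 0.043 and 0.067 m and linear speed of each of dish, brownie_a, brownie_b below 0.02 m/s and z of brownie_a in the frame of stand_top between -0.004 and 0.006 m and horizontal distance between brownie_a and stand_top between 0.043 and 0.067 m and z of brownie_b in the frame of stand_top between -0.004 and 0.006 m and horizontal distance between brownie_b and stand_top between 0.043 and 0.067 m and horizontal distance between dish and brownie_a above 0.082 m and horizontal distance between dish and brownie_b above 0.082 m); the robot touches nothing.
It fails at once if the robot touches the dish or a brownie (more than 1 N) (contact force between any of the fingers, the arm and dish above 1 N or contact force between any of the fingers, the arm and brownie_a above 1 N or contact force between any of the fingers, the arm and brownie_b above 1 N).
It fails at once if the dish or a brownie is lifted or tipped off the stand (z of any of dish, brownie_a, brownie_b in the frame of stand_top above 0.015 m or z of any of dish, brownie_a, brownie_b in the frame of stand_top below -0.01 m or angle between any of dish, brownie_a, brownie_b's own z axis and vertical above 0.35 rad).
It fails at once if the stand is flung round (faster than 2.5 rad/s) instead of turned steadily (angular speed of stand_top above 2.5 rad/s).
It fails at once if the stand is gripped or shoved hard (more than 18 N) (contact force between any of the fingers, the arm and stand_top above 18 N).
It fails at once if one of the other things on the counter is moved more than 15 mm (distance of any of shaker, muffin, sign, pad, brush, scraper from where it was at the start of the episode above 0.015 m).
It also fails if it takes over 72 s, if anything falls off the work surface, if the arm or the gripper's body presses on something with over 40 N, if the wrist force passes 120 N, or if a joint passes its speed limit or range.

### The arm

A 6-joint arm with a two-finger parallel gripper is mounted at the origin on a cart in front of the work surface, level with it; the furniture and walls round the work are solid. World frame = base frame: x ahead of the robot, y to its left, z up, the work surface at z = 0. Lengths are in mm, angles in rad, forces in N, time in s.
With the tool pointing down it reaches from about 300 to 775 mm from the base axis. Payload 14.6 kg.
Tool frame: the origin (TCP) lies at the very end of the fingers, on their centre line; the grasp point (between the pads) lies 19 mm behind it; z points along the fingers, y is the direction in which the jaws open and shut (so a half turn about z gives the same grasp; the last joint's range is limited). The gripper opens to 94 mm and grips with 3 to 60 N. Pads are 16 mm wide; open, the fingers measure 119 mm over their backs; the gripper's body (75 mm by 177 mm) begins 78 mm behind the grasp point.
Start: joints at [-1.32, 0.3, 1.521, -0, 1.321, -0.067], TCP at [171.855, -522.451, 205.446] pointing down, gripper open.
Joint ranges: [-3.03, 3.03], [-0.79, 2.21], [0.23, 2.52], [-1.04, 4.18], [0, 3.07], [-2.55, 2.55]. Speed limits (rad/s): [2.22, 2.22, 2.57, 3.14, 3.14, 3.14].

### API

Orientations are given as a 3x3 rotation matrix whose columns are the frame's x, y, z axes.
In Python, from rig import robot, cams gives the robot as it stands.
- The arm moves only by the shell command python3 -m inch 'ROWS' [FORCE]. ROWS is JSON, a list of rows, each a list of 3 entries, a list of its own where there are three numbers: the shift along the world's x, y, z in mm, then the turn, a rotation vector about the world's x, y, z in degrees, then the gripper command: -1 is shut, 1 is fully open, values between are in proportion. A call has 1 to 8 rows; each row shifts and turns the pose as measured when the row begins; what a row does not reach is not made up. A row lasts 1/12 s, in which the tool goes at most 41.7 mm and 7.16 degrees, less where a joint would pass 70% of its speed; a pose out of reach is approached as far as the arm can. A call with a gripper value outside its range is refused whole. The fingers move at their own pace and stop on an object; FORCE is the grip in N (left out, the last holds). Time passes only in rows, so rows that do not move let the fingers close. It gives the time, the measured TCP pose, the force and the opening at its end, in the units of the state.
- robot.get_obs(): the state, without advancing time (a new reading comes with each control period).
- cams.grab_frame(name): name is "scene" or "top" or "wrist"; returns a dict with "pixels" (384x512x3 uint8, red, green, blue), "K" (3x3 intrinsics, pixels), "eye" and "rotation" of the camera in the world; the wrist camera has in their place "hand_eye" (4x4, takes a point from camera to tool coordinates, whose origin is the TCP and whose axes are the flange's). Camera axes: x right, y up, looking along -z (the intrinsics and any distortion apply to the point x, -y, -z); pixel columns grow to the right and rows downward; lengths in mm; the calibration is good to about 2 mm. A picture is of the moment at which its call begins: read the wrist's pose just before it. There is no depth.
- robot.hand_in(): hands the job in, once; it reports no verdict.
The state is a dict: "time_s": time; "q": joint angles; "qd": joint speeds; "joint_torque": joint torques, N m; "eef_pos": TCP position; "tool_rot": TCP orientation; "contact_force": force on the tool from outside, world axes, zero at the start; "wrist_torque": the same for the moment, N m; "grip_width": opening from 0.0 (shut) to 1.0 (fully open).
Only numpy, scipy, OpenCV 4.12 (cv2) and the standard library are available. Lean on these libraries where they do the work, as an engineer would, in place of code of your own. Each camera call takes 0.05 s, during which the arm holds its last target.

## Working session

There is one attempt and no reset: what is moved stays moved. The work goes in short steps, Python scripts to look and compute and a shell command to move; the robot and the scene stay as the last step left them, time stands still between calls to the robot, and variables do not carry over. Pictures are saved under pics/ and viewed, and the job is handed in when it is done.

```bash
mkdir -p pics; ls; python3 - <<'E'
from rig import robot,cams
import cv2
o=robot.get_obs();print(o)
for n in("scene","top","wrist"):
    f=cams.grab_frame(n);cv2.imwrite(f"pics/{n}0.png",f["pixels"][:,:,::-1]);print(n,{k:v for k,v in f.items() if k!="pixels"})
E
```

```text
pics
{'time_s': 0.0, 'q': array([-1.31959847e+00,  3.00511890e-01,  1.52158246e+00, -1.00052418e-05,
        1.32065681e+00, -6.65762147e-02]), 'qd': array([-3.41535726e-04,  7.98735154e-04,  4.56848357e-04,  1.69574341e-03,
       -6.89633719e-04,  2.37115451e-05]), 'joint_torque': array([ 9.25650675e-04, -5.31807804e+01, -3.52735877e+01,  7.08749355e-02,
        2.44231615e-02, -1.06952771e-04]), 'eef_pos': array([ 171.79320219, -522.2154157 ,  204.8633622 ]), 'tool_rot': array([[ 9.49932504e-01,  3.12455036e-01, -2.97351527e-04],
       [ 3.12455171e-01, -9.49931846e-01,  1.11973157e-03],
       [ 6.74020832e-05, -1.15657844e-03, -9.99999329e-01]]), 'contact_force': array([-1.04188018,  0.0739401 ,  0.04646929]), 'wrist_torque': array([0.00525135, 0.00319198, 0.01405487]), 'grip_width': 1.0019765583569125}
scene {'K': array([[395.22223306,   0.        , 261.14024246],
       [  0.        , 395.22223306, 191.0229341 ],
       [  0.        ,   0.        ,   1.        ]]), 'eye': array([ -639.70723743, -1132.9837872 ,   821.39847233]), 'rotation': array([[ 0.76376884,  0.2556239 , -0
[... 314 characters left out ...]
657, 1739.48425459]), 'rotation': array([[ 0.01530085,  0.97703806, -0.21251474],
       [-0.99988062,  0.01540822, -0.00115102],
       [ 0.00214989,  0.21250699,  0.97715718]])}
wrist {'K': array([[308.77401846,   0.        , 255.72198704],
       [  0.        , 308.77401846, 191.66996657],
       [  0.        ,   0.        ,   1.        ]]), 'hand_eye': array([[-1.03986268e-03,  9.59141629e-01,  2.82924468e-01,
         8.16346554e+01],
       [ 9.99998141e-01,  5.37952787e-04,  1.85168795e-03,
        -1.94334607e-01],
       [ 1.62383099e-03,  2.82925868e-01, -9.59140405e-01,
        -1.80388903e+02],
       [ 0.00000000e+00,  0.00000000e+00,  0.00000000e+00,
         1.00000000e+00]])}
```

View pics/scene0.png

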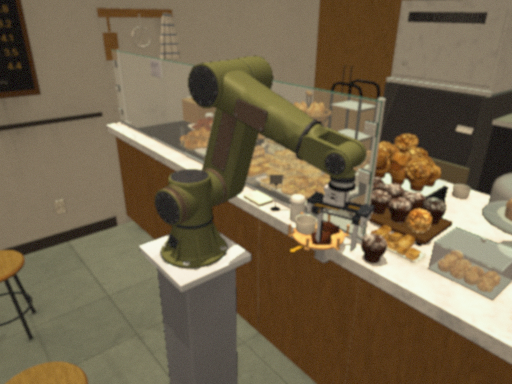

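View pics/top0.png

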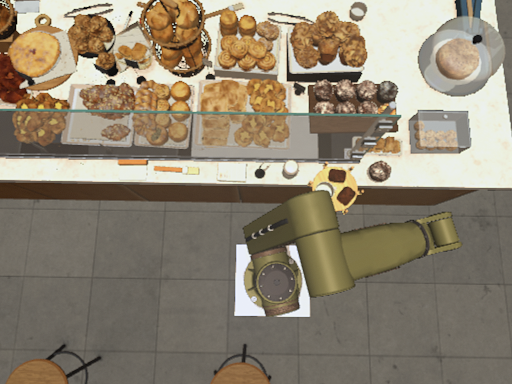

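```bash
python3 - <<'E'
import cv2
a=cv2.imread('pics/top0.png')[60:220,160:360];cv2.imwrite('pics/topc.png',cv2.resize(a,None,fx=4,fy=3.7,interpolation=cv2.INTER_CUBIC))
E
```

```text
(no output)
```

View pics/topc.png

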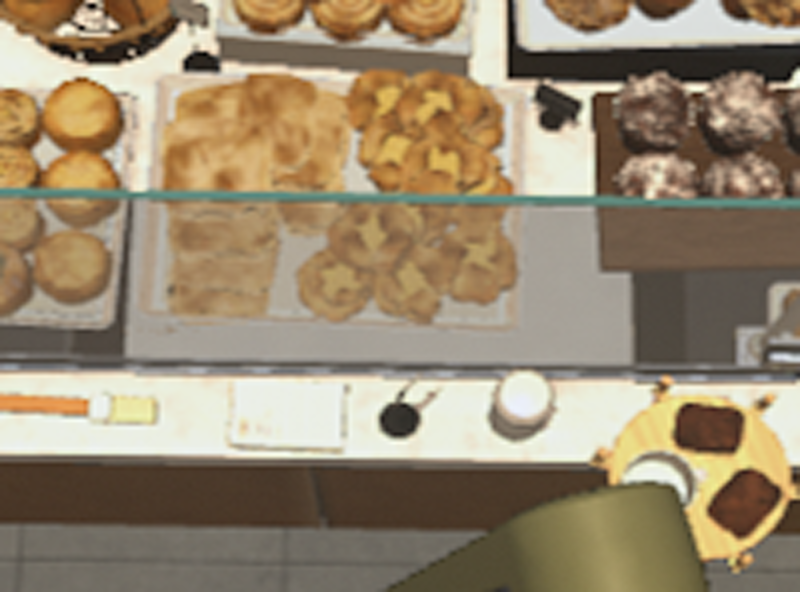

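```bash
cat > h.py <<'E'
import numpy as np,cv2
from rig import robot,cams
def cam(f,o=None):
    if 'eye' in f: return f['eye'],f['rotation']
    H=f['hand_eye'];R=o['tool_rot'];return R@H[:3,3]+o['eef_pos'],R@H[:3,:3]
def ray(f,uv,z,o=None):
    e,R=cam(f,o);uv=np.atleast_2d(uv).astype(float);K=f['K']
    d=np.c_[(uv[:,0]-K[0,2])/K[0,0],-(uv[:,1]-K[1,2])/K[1,1],-np.ones(len(uv))]@R.T
    return (e+d*((z-e[2])/d[:,2])[:,None])[:,:2]
def proj(f,P,o=None):
    e,R=cam(f,o);p=(np.atleast_2d(P)-e)@R;K=f['K']
    return np.c_[K[0,2]+K[0,0]*p[:,0]/-p[:,2],K[1,2]-K[1,1]*p[:,1]/-p[:,2]]
E
python3 - <<'E'
from h import *
f=cams.grab_frame("top")
c=lambda x,y:(160+x/4,60+y/3.7)
for n,p,z in[("brA",c(710,427),84),("brB",c(745,502),84),("dishtop",c(648,480),96),("peg l",c(601,455),88),("peg tl",c(663,385),88),("peg tr",c(767,402),88),("peg br",c(738,563),88),("shaker",c(525,395),114),("edge",c(320,455),0)]:
    print(n,ray(f,p,z))
E
```

```text
brA [[ 443.4115026  -277.64790148]]
brB [[ 354.9818781  -312.35084144]]
dishtop [[ 376.85261002 -207.14321999]]
peg l [[ 407.22605675 -158.77511201]]
peg tl [[ 492.25273896 -227.324746  ]]
peg tr [[ 473.47889775 -339.360044  ]]
peg br [[ 283.33331874 -301.51633921]]
shaker [[471.00800161 -75.05245832]]
edge [[421.37453458 145.71801301]]
```

View pics/wrist0.png

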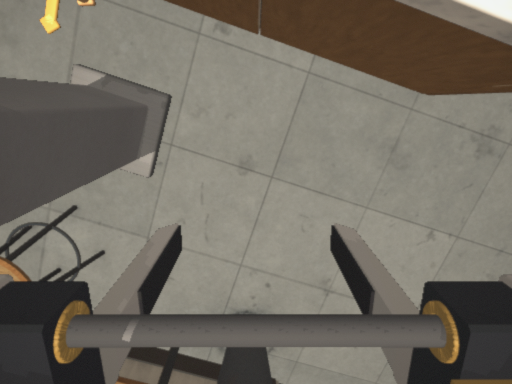

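```bash
python3 -m inch '[[[12,30,10],[0,0,0],-1],[[12,35,10],[0,0,0],-1],[[12,35,8],[0,0,0],-1],[[12,35,8],[0,0,0],-1],[[12,35,8],[0,0,0],-1],[[12,35,0],[0,0,0],-1],[[5,15,0],[0,0,0],-1],[[0,0,0],[0,0,0],-1]]'
python3 - <<'E'
from h import *
o=robot.get_obs();print(o['eef_pos'],o['contact_force'],o['grip_width'],o['time_s'])
f=cams.grab_frame("wrist");cv2.imwrite("pics/w1.png",f["pixels"][:,:,::-1])
f=cams.grab_frame("top");cv2.imwrite("pics/t1.png",cv2.resize(f["pixels"][100:230,270:420,::-1],None,fx=5,fy=4.5,interpolation=2))
E
```

```text
time_s: 0.87
eef_pos: [248.7, -292.3, 247.5]
tool_rot: [[0.951, 0.309, -0.0], [0.309, -0.951, 0.005], [0.001, -0.005, -1.0]]
contact_force: [0.3, -0.4, -0.1]
grip_width: 0.47
[ 248.7121725  -292.28566732  247.50138209] [ 0.32594073 -0.36684511 -0.06050324] 0.47039166470022564 0.8667
```

View pics/w1.png

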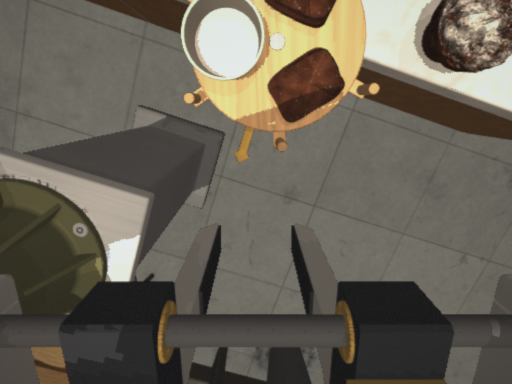

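View pics/t1.png

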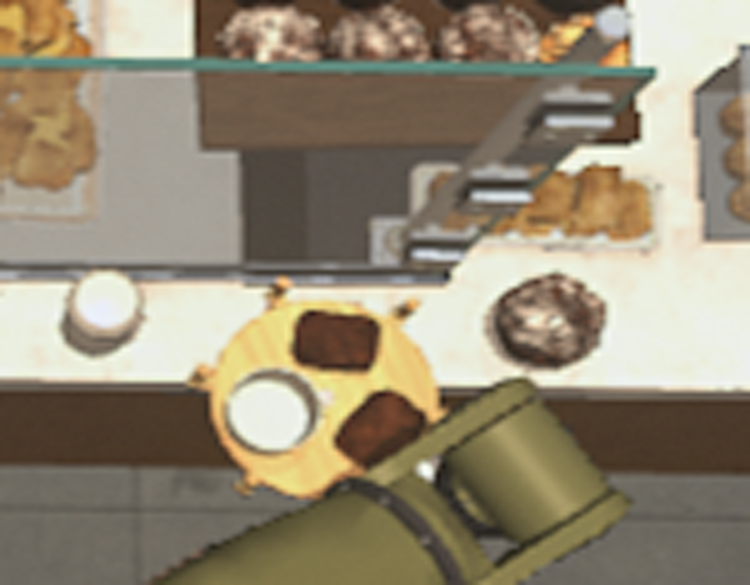

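```bash
cat >> h.py <<'E'
def circ(P,r):
    from scipy.optimize import least_squares
    P=np.array(P);return least_squares(lambda c:np.hypot(*(P-c).T)-r,P.mean(0)+[60,0]).x
E
python3 - <<'E'
from h import *
o=robot.get_obs();f=cams.grab_frame("wrist")
pg=ray(f,[(190,99),(281,147),(375,89)],88,o);print("pegs",pg)
c=circ(pg,112);print("axis",c,np.degrees(np.arctan2(*(pg-c).T[::-1])))
print("hub",ray(f,(278,41),52,o))
print("pointer tip",ray(f,[(241,160),(249,130)],29,o))
# dish rim by pale interior: outer rim pts
d=ray(f,[(222,38)],96,o);print("dish",d,ray(f,(229,44),52,o))
print('brB',ray(f,(306,80),84,o))
t=cams.grab_frame("top");g=lambda x,y:(270+x/5,100+y/4.5)
for n,p,z in[("dish",g(272,411),96),("pl",g(200,375),88),("ptl",g(279,287),88),("ptr",g(408,307),88),("pbl",g(242,488),88),("muf",g(550,318),60)]:print(n,ray(t,p,z))
E
```

```text
pegs [[ 305.7006053  -201.19065336]
 [ 287.44082308 -309.17724607]
 [ 374.69196151 -382.4275588 ]]
axis [ 392.85442214 -271.76610906] [ 141.00012452 -160.46029823  -99.32064888]
hub [[ 393.32164511 -271.48840003]]
pointer tip [[ 248.6032613  -271.86689477]
 [ 288.63481603 -270.18266382]]
dish [[ 371.20832198 -218.34377401]] [[ 373.76284743 -220.60371655]]
brB [[ 361.34763001 -311.43989342]]
dish [[ 370.06193805 -217.1968879 ]]
pl [[ 405.62694304 -157.67755778]]
ptl [[ 493.49566364 -227.57139975]]
ptr [[ 475.37280126 -338.78293151]]
pbl [[ 297.45903437 -191.55390662]]
muf [[ 473.51230694 -470.44416955]]
```

```bash
python3 -m inch '[[[10,12,-20],[0,0,0],-1],[[10,12,-30],[0,0,0],-1],[[4,5,-35],[0,0,0],-1],[[0,0,-35],[0,0,0],-1],[[0,0,-35],[0,0,0],-1],[[0,0,-20],[0,0,0],-1],[[0,0,0],[0,0,0],-1],[[0,0,0],[0,0,0],-1]]'
python3 - <<'E'
from h import *
f=cams.grab_frame("wrist");cv2.imwrite("pics/w2.png",f["pixels"][:,:,::-1])
E
```

```text
time_s: 1.73
eef_pos: [269.4, -271.9, 64.0]
tool_rot: [[0.955, 0.295, -0.003], [0.295, -0.955, 0.006], [-0.001, -0.007, -1.0]]
contact_force: [0.4, -0.2, 0.6]
grip_width: 0.001
```

View pics/w2.png

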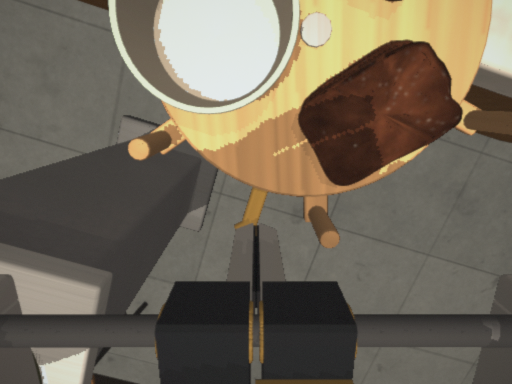

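```bash
python3 -m inch '[[[3,-5,-2],[0,0,0],-1],[[3,-5,-1],[0,0,0],-1],[[2,-4,0],[0,0,0],-1],[[1,-3,0],[0,0,0],-1],[[1,-2,0],[0,0,0],-1],[[0.7,-2,0],[0,0,0],-1],[[0.7,-2,0],[0,0,0],-1],[[0.7,-2,0],[0,0,0],-1]]'
python3 - <<'E'
from h import *
f=cams.grab_frame("wrist");cv2.imwrite("pics/w3.png",f["pixels"][:,:,::-1])
E
```

```text
time_s: 2.45
eef_pos: [284.3, -302.6, 66.1]
tool_rot: [[0.956, 0.294, 0.002], [0.294, -0.956, -0.0], [0.002, 0.001, -1.0]]
contact_force: [0.4, 0.7, -0.7]
grip_width: 0.004
```

View pics/w3.png

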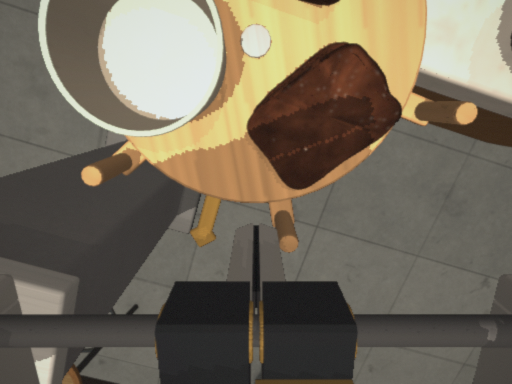

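```bash
cat > m.py <<'E'
from h import *
import sys
def run(uvs,axis=(394,-271)):
    o=robot.get_obs();f=cams.grab_frame("wrist")
    p=ray(f,uvs,88,o);a=np.array(axis);print('tcp',o['eef_pos'].round(1),o['contact_force'].round(1),'t',o['time_s'])
    print(p.round(1),np.degrees(np.arctan2(*(p-a).T[::-1])).round(1)%360,np.hypot(*(p-a).T).round(1))
    if len(p)>2:print('axis fit',circ(p,112))
E
python3 -c "
from m import *
run([(93,177),(289,243),(466,113)])
o=robot.get_obs();f=cams.grab_frame('wrist');print(ray(f,(256,41),52,o))"
```

```text
tcp [ 284.5 -303.    66.2] [-0.5  0.4 -0. ] t 2.5
[[ 300.1 -207.7]
 [ 294.3 -319. ]
 [ 387.3 -380.5]] [146.  205.7 266.5] [113.3 110.7 109.7]
axis fit [ 394.16771452 -268.63100623]
[[ 393.76366877 -268.88124176]]
```

```bash
python3 -m inch '[[[1.2,-3.8,-1],[0,0,2],-1],[[1.4,-3.8,-1],[0,0,2],-1],[[1.5,-3.7,-1],[0,0,2],-1],[[1.6,-3.7,0],[0,0,2],-1],[[1.8,-3.6,0],[0,0,2],-1],[[1.9,-3.5,0],[0,0,2],-1],[[2,-3.5,0],[0,0,2],-1],[[2.1,-3.4,0],[0,0,2],-1]]'
python3 - <<'E'
from h import *
f=cams.grab_frame("wrist");cv2.imwrite("pics/w4.png",f["pixels"][:,:,::-1])
d=robot.get_obs()['eef_pos'][:2]-[394,-270];print(np.hypot(*d),np.degrees(np.arctan2(d[1],d[0]))%360)
E
```

```text
time_s: 3.27
eef_pos: [297.6, -331.5, 63.3]
tool_rot: [[0.831, 0.556, 0.002], [0.556, -0.831, 0.001], [0.002, 0.0, -1.0]]
contact_force: [-0.9, 1.3, 0.1]
grip_width: 0.005
114.32089619769377 212.84080269446028
```

View pics/w4.png

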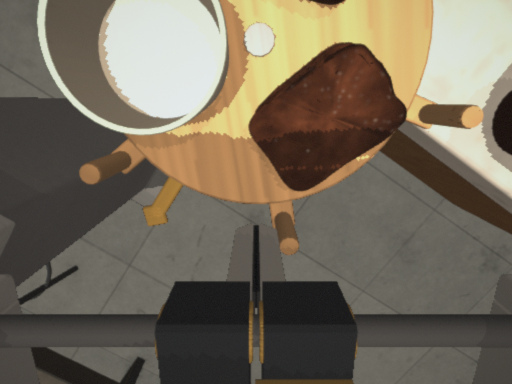

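```bash
python3 -m inch '[[[2.2,-3.3,-0.3],[0,0,2],-1],[[2.4,-3.2,-0.3],[0,0,2],-1],[[2.5,-3.2,0],[0,0,2],-1],[[2.6,-3.1,0],[0,0,2],-1],[[2.7,-3,0],[0,0,2],-1],[[2.8,-2.9,0],[0,0,2],-1],[[2.9,-2.8,0],[0,0,2],-1],[[3,-2.7,0],[0,0,2],-1]]'
python3 - <<'E'
from h import *
f=cams.grab_frame("wrist");cv2.imwrite("pics/w5.png",f["pixels"][:,:,::-1])
d=robot.get_obs()['eef_pos'][:2]-[394,-270];print(np.hypot(*d),np.degrees(np.arctan2(d[1],d[0]))%360)
E
```

```text
time_s: 3.98
eef_pos: [318.5, -355.7, 62.8]
tool_rot: [[0.639, 0.769, -0.0], [0.769, -0.639, 0.001], [0.001, -0.001, -1.0]]
contact_force: [-0.8, 0.7, -0.3]
grip_width: 0.007
114.26466907293309 228.91495966588204
```

View pics/w5.png

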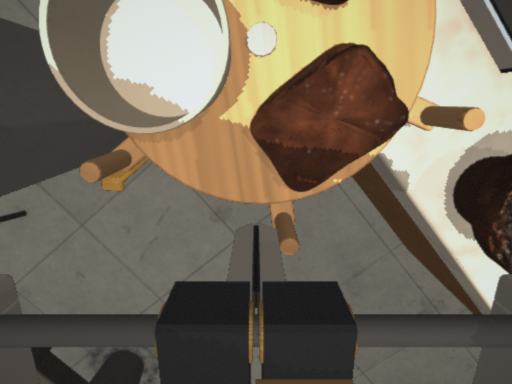

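```bash
python3 -m inch '[[[3.1,-2.6,0],[0,0,2],-1],[[3.2,-2.5,0],[0,0,2],-1],[[3.2,-2.4,0],[0,0,2],-1],[[3.3,-2.2,0],[0,0,2],-1],[[3.4,-2.1,0],[0,0,2],-1],[[3.5,-2,0],[0,0,2],-1],[[3.5,-1.9,0],[0,0,2],-1],[[3.6,-1.8,0],[0,0,2],-1]]'
python3 - <<'E'
from h import *
f=cams.grab_frame("wrist");cv2.imwrite("pics/w6.png",f["pixels"][:,:,::-1])
d=robot.get_obs()['eef_pos'][:2]-[394,-270];print(np.hypot(*d),np.degrees(np.arctan2(d[1],d[0]))%360)
f=cams.grab_frame("top");cv2.imwrite("pics/t6.png",cv2.resize(f["pixels"][100:230,270:420,::-1],None,fx=5,fy=4.5,interpolation=2))
E
```

```text
time_s: 4.7
eef_pos: [344.6, -372.9, 62.8]
tool_rot: [[0.401, 0.916, -0.002], [0.916, -0.401, 0.001], [-0.0, -0.002, -1.0]]
contact_force: [-0.9, -0.6, 0.7]
grip_width: 0.006
114.14557612217554 244.65949029987627
```

View pics/w6.png

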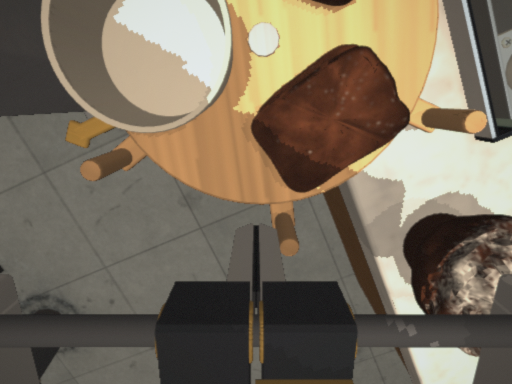

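View pics/t6.png

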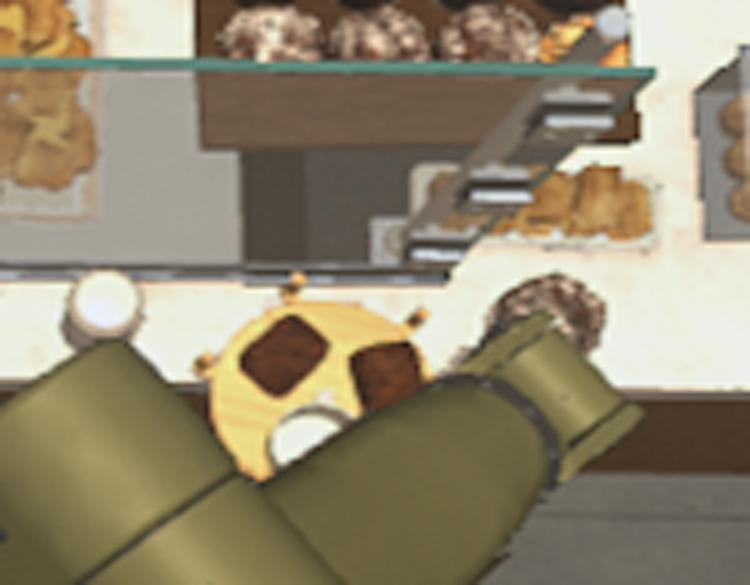

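```bash
python3 -c "
from m import *
run([(92,170),(289,246),(474,121)],(394,-270))
o=robot.get_obs();f=cams.grab_frame('wrist');print('hub',ray(f,(264,40),52,o),'ptr',ray(f,[(67,136),(82,133)],29,o),'dish bottom',ray(f,(166,54),52,o))"
```

```text
tcp [ 344.9 -373.    62.8] [-0.5 -0.2  0.4] t 4.8
[[ 286.3 -294.7]
 [ 362.9 -375.1]
 [ 471.  -349. ]] [192.9 253.5 314.3] [110.5 109.6 110.4]
axis fit [ 394.66499644 -267.43767221]
hub [[ 394.396125   -268.95535389]] ptr [[ 248.61523179 -265.89800104]
 [ 259.19613845 -268.33890301]] dish bottom [[ 340.33329805 -253.00114252]]
```

```bash
python3 -m inch '[[[3.6,-1.7,0],[0,0,2],-1],[[3.7,-1.5,0],[0,0,2],-1],[[3.7,-1.4,0],[0,0,2],-1],[[3.8,-1.3,0],[0,0,2],-1],[[3.8,-1.2,0],[0,0,2],-1],[[3,-0.8,0],[0,0,1.5],-1],[[2,-0.5,0],[0,0,1],-1],[[1,-0.2,0],[0,0,0.5],-1]]'
python3 - <<'E'
from h import *
f=cams.grab_frame("wrist");cv2.imwrite("pics/w7.png",f["pixels"][:,:,::-1])
d=robot.get_obs()['eef_pos'][:2]-[394,-270];print(np.hypot(*d),np.degrees(np.arctan2(d[1],d[0]))%360)
E
```

```text
time_s: 5.57
eef_pos: [367.5, -380.7, 62.7]
tool_rot: [[0.19, 0.982, -0.004], [0.982, -0.19, 0.001], [-0.0, -0.004, -1.0]]
contact_force: [-1.5, 0.8, 0.9]
grip_width: 0.007
113.76370490925095 256.5598820273366
```

View pics/w7.png

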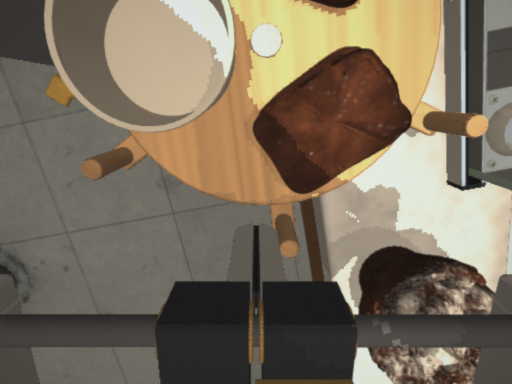

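```bash
python3 -m inch '[[[2,-0.5,0],[0,0,1],-1],[[2,-0.5,0],[0,0,1],-1],[[2,-0.4,0],[0,0,1],-1],[[1.5,-0.3,0],[0,0,0.7],-1],[[1,-0.2,0],[0,0,0.5],-1],[[0.5,0,0],[0,0,0],-1],[[0,0,0],[0,0,0],-1],[[0,0,0],[0,0,0],-1]]'
python3 - <<'E'
from h import *
f=cams.grab_frame("wrist");cv2.imwrite("pics/w8.png",f["pixels"][:,:,::-1])
d=robot.get_obs()['eef_pos'][:2]-[394,-270];print(np.hypot(*d),np.degrees(np.arctan2(d[1],d[0]))%360)
E
```

```text
time_s: 6.28
eef_pos: [377.2, -382.5, 62.6]
tool_rot: [[0.112, 0.994, -0.004], [0.994, -0.112, 0.001], [0.0, -0.005, -1.0]]
contact_force: [-1.2, 0.2, 0.3]
grip_width: 0.005
113.71519116505975 261.4799363208886
```

View pics/w8.png

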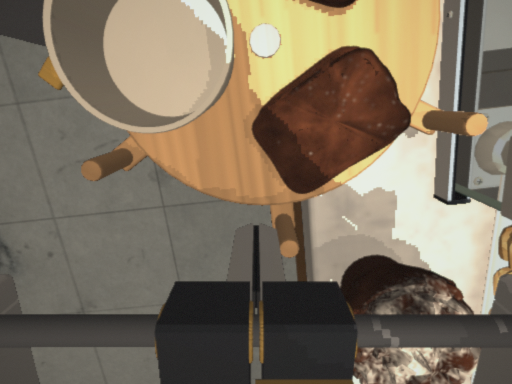

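```bash
python3 -c "
from m import *
run([(93,170),(290,248),(477,124)],(394.5,-268.5))
o=robot.get_obs();f=cams.grab_frame('wrist');print('hub',ray(f,(265,41),52,o),'ptr',ray(f,[(41,75),(50,70)],29,o),'dish bottom',ray(f,(168,54),52,o))"
```

```text
tcp [ 377.2 -382.5   62.6] [-1.  -0.4  0.6] t 6.3333
[[ 298.4 -324.9]
 [ 395.5 -380. ]
 [ 491.8 -323.4]] [210.4 270.5 330.6] [111.4 111.5 111.8]
axis fit [ 394.71635761 -267.88134438]
hub [[ 394.0819033  -268.75572231]] ptr [[ 247.61804627 -268.39381331]
 [ 254.39174026 -266.0968463 ]] dish bottom [[ 338.34227483 -269.18445061]]
```

```bash
python3 -m inch '[[[-4,-1,0],[0,0,0],-1],[[-10,-6,0],[0,0,0],-1],[[-10,-12,0],[0,0,0],-1],[[-8,-12,15],[0,0,0],-1],[[-8,-10,35],[0,0,0],-1],[[-8,-8,38],[0,0,0],-1],[[-5,0,40],[0,0,0],-1],[[0,0,40],[0,0,0],-1]]'
python3 -m inch '[[[-10,-35,15],[0,0,0],-1],[[-10,-35,10],[0,0,0],-1],[[0,0,0],[0,0,0],-1],[[0,0,0],[0,0,0],-1]]'
python3 - <<'E'
from h import *
f=cams.grab_frame("wrist");cv2.imwrite("pics/w9.png",f["pixels"][:,:,::-1])
f=cams.grab_frame("top");cv2.imwrite("pics/t9.png",cv2.resize(f["pixels"][100:230,270:420,::-1],None,fx=5,fy=4.5,interpolation=2))
E
```

```text
time_s: 7.1
eef_pos: [314.0, -430.9, 227.9]
tool_rot: [[0.112, 0.994, -0.014], [0.994, -0.112, 0.015], [0.013, -0.015, -1.0]]
contact_force: [0.3, -1.4, 0.3]
grip_width: 0.002
time_s: 7.43
eef_pos: [290.2, -506.3, 265.6]
tool_rot: [[0.113, 0.994, -0.006], [0.994, -0.113, 0.001], [0.0, -0.006, -1.0]]
contact_force: [-0.3, 0.7, -0.3]
grip_width: 0.002
```

View pics/w9.png

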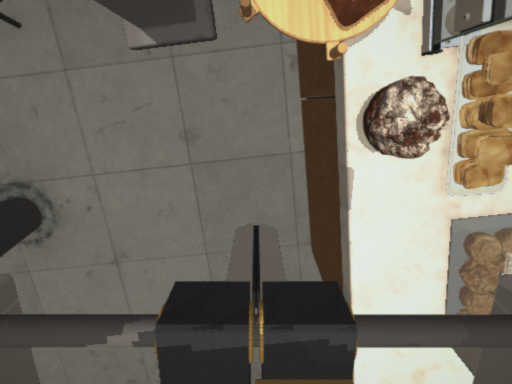

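View pics/t9.png

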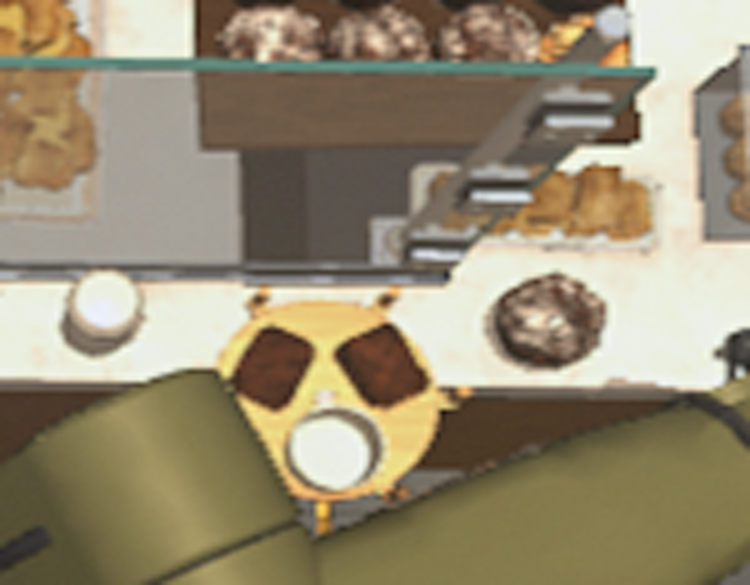

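```bash
python3 - <<'E'
from h import *
t=cams.grab_frame("top");g=lambda x,y:(270+x/5,100+y/4.5)
for n,p,z in[("dish",g(332,449),96),("bA?",g(273,366),84),("bB",g(384,366),84),("pl",g(260,298),88),("pr",g(388,298),88),("pright",g(464,392),88),("pfr",g(400,494),88),("muf",g(550,318),60),("ptr",g(323,517),29),("hub",g(325,398),52)]:print(n,ray(t,p,z))
o=robot.get_obs();print(o['contact_force'],o['qd'].round(3))
E
```

```text
dish [[ 334.45412424 -267.15012602]]
bA? [[ 416.29610147 -221.28389833]]
bB [[ 417.80475341 -316.91922349]]
pl [[ 482.28101887 -210.84279407]]
pr [[ 484.04080613 -321.78440783]]
pright [[ 392.63872119 -383.60823444]]
pfr [[ 293.85613803 -325.13566694]]
muf [[ 473.51230694 -470.44416955]]
ptr [[ 279.07486221 -271.65146537]]
hub [[ 392.28711913 -271.94711004]]
[-0.10350259 -0.11301976 -0.67798851] [ 0.015  0.001  0.01   0.    -0.     0.004]
```

```bash
python3 -c "
from rig import robot
print(robot.hand_in())"
```

```text
the job is handed in; nothing more can be done
None
```

I turned the stand about 70° counterclockwise by pushing the front peg slowly with the shut fingers. Then I backed the hand off, up and clear of everything, and handed in at about 7.5 s. No verdict was reported.

- **Dish position:** the wrist camera put the pegs at 210.4°, 270.5° and 330.6°, so the dish stands within about 0.5° of the front. It measured about 1 mm off the pointer's line and 56 mm from the axis.
- **Disagreement between cameras:** the top camera, checked after I backed away, put the dish about 5 mm to one side of the hub. I take most of that as calibration and reading error, since the limit is 10 mm either way and the peg line agreed to about 1°.
- **Brownies and dish:** both brownies and the dish looked upright and in their places after the turn.
- **Other things:** the muffin gave the same position as before, and the shaker looked unmoved. I did not measure the sign, pad, brush or scraper afterwards, but the arm never came near them.
- **Forces:** the readings at the end of each move stayed under about 2 N. I did not read forces during the moves.

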